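# Take the warmed cups off the cup warmer

## Task

The cups are warm: turn the cup warmer's dial back down to the green mark, let go of it, and only then lift the wooden cup caddy by its handle, with both cups standing in it, straight up off the warmer. Keep it level, raise it so that its underside is at least 10 cm above the plate and finish there, above the warmer, still gripping the handle and holding the caddy steady in the air for me to take: do not put it down or let go. Leave the dial on the green mark and everything else on the table where it is.

Things in the scene. Friction and masses are not known exactly. Their poses are not given: they have to be found in the camera images.
- warmer: Cup warmer, fixed: flat black housing 190 (x) x 440 (y) x 35 high. Its top, 35 above the origin, carries the dark warming plate on the +y part, where the caddy stands (around x 0, y +85), and the aluminium dial panel at the -y end. Origin: centre of the underside, on the table; z up. Place and yaw (within 0.3 rad) vary.
- dial (a joint): Angle (rad, 0 to 4.8) of the warmer's dial about its vertical axis; grows clockwise seen from above. At value v the white pointer points at angle pi - v, counted anticlockwise from the warmer's +x (at 0: to its -x). Green mark: 2.0, give or take 0.15. Starts at 2.7 to 4.2 (red ticks), so turn it anticlockwise. Light friction (0.04 N m); stays where it is left.
- dial_grip (a point): Point on the dial's axis at the height to grip, 72 above the table; at x 0, y -165 of the warmer. The dial: a black bar 46 long, 14 wide, 32 high on a disc of diameter 48; the bar's top is 7 above this point, the disc's top 23 below. The bar lies along the pointer, a white line on top of one half of it and down that end.
- green_mark (a point): Centre of the green printed mark (20 x 8) on the warmer's top, 50 from the dial's axis, in the direction in which the pointer must end.
- caddy: Loose wooden carrying caddy, 0.26 to 0.44 kg without cups: board 120 (x) x 205 (y) x 10 thick, rim up to 26 above its underside, two dark steel posts at y = +-91.5, x = 0, and a dark wooden basket handle along y on their tops. Origin: centre of its underside, z up. Starts on the plate (origin 35 above the table), its y within 0.15 rad of the warmer's.
- caddy_grip (a point): Centre of the caddy's handle, 150 above its underside: a straight rectangular bar along the caddy's y, 205 long, 18 wide (x), 22 high (11 above and below this point), 67 of free space between it and the cups. Take it from above, fingers closing along the caddy's x. Gripped at the middle with 50 N it lifts without tipping.
- cup_white: White ceramic cup without handle, loose, empty, 62 high, mouth diameter 66, 0.09 to 0.16 kg, standing on the caddy's board (10 above its underside) at about y +-48 of the caddy. Origin: centre of its underside, z up. Which cup stands at which end varies.
- cup_blue: Blue ceramic cup, otherwise the same as the white one, at the other end of the caddy.
- remote: Bystander: black remote control 45 x 170 x 18 on the table, to the robot's left. Origin: centre of underside.
- notebook: Bystander: teal pocket notebook 105 x 148 x 14 on the table, to the robot's right. Origin: centre of underside.
- candle: Bystander: amber candle jar, diameter 72, 85 high, on the table, to the left. Origin: centre of underside.
- coasters: Bystander: stack of cork coasters, diameter 100, 20 high, on the table, to the right. Origin: centre of underside.
- spoon: Bystander: coffee spoon 110 long lying on the table, to the left. Origin: about the middle of its length, underside.

How it is judged:
On the way, in this order (a step that is already met when the one before it is completed fails the run):
1. The dial is on the green mark and let go, with the caddy still standing on the warmer (value of joint dial between 1.85 and 2.15 rad and contact force between the fingers and dial below 0.2 N and z of caddy in the frame of warmer below 0.042 m), for 0.2 s.
2. The caddy is lifted clear of the warmer with both cups standing in it (z of caddy in the frame of warmer above 0.075 m and contact force between caddy and warmer below 0.1 N and contact force between the fingers and caddy above 2 N and z of cup_white in the frame of caddy between 0.003 and 0.02 m and horizontal distance between each of cup_white, cup_blue and caddy below 0.085 m and angle between each of cup_white, cup_blue's own z axis and vertical below 0.2 rad and z of cup_blue in the frame of caddy between 0.003 and 0.02 m), for 0.2 s.
At the end, for the whole second after the job is handed in: Dial within 0.15 rad of the green mark; the fingers alone carry the caddy, underside 95 mm or more above the warmer's top, within 160 mm of its centre sideways, 0.14 rad of level, still (under 0.03 m/s, 0.15 rad/s), both cups upright on its board; no bystander moved over 30 mm (value of joint dial between 1.85 and 2.15 rad and z of caddy in the frame of warmer above 0.13 m and horizontal distance between caddy and warmer below 0.16 m and contact force between the fingers and caddy above 2 N and contact force between caddy and warmer below 0.1 N and angle between caddy's own z axis and vertical below 0.14 rad and linear speed of caddy below 0.03 m/s and angular speed of caddy below 0.15 rad/s and z of cup_white in the frame of caddy between 0.003 and 0.02 m and horizontal distance between each of cup_white, cup_blue and caddy below 0.085 m and angle between each of cup_white, cup_blue's own z axis and vertical below 0.2 rad and z of cup_blue in the frame of caddy between 0.003 and 0.02 m and distance of each of remote, notebook, candle, coasters, spoon from where it was at the start of the episode below 0.03 m); the arm keeps its last pose, push and grip.
It fails at once if the caddy is tipped more than 0.3 rad (angle between caddy's own z axis and vertical above 0.3 rad).
It fails at once if a cup is tipped more than 0.5 rad (angle between any of cup_white, cup_blue's own z axis and vertical above 0.5 rad).
It fails at once if the caddy leaves the warmer while the dial is off the green mark (z of caddy in the frame of warmer above 0.06 m and not (value of joint dial between 1.85 and 2.15 rad)).
It fails at once if a bystander is moved more than 40 mm (distance of any of remote, notebook, candle, coasters, spoon from where it was at the start of the episode above 0.04 m).
It also fails if it takes over 64 s, if anything falls off the work surface, if the arm or the gripper's body presses on something with over 40 N, if the wrist force passes 120 N, or if a joint passes its speed limit or range.

## Robot

A 6-joint arm with a two-finger parallel gripper is mounted at the origin on the work surface. World frame = base frame: x ahead of the robot, y to its left, z up, the work surface at z = 0. Lengths are in m, angles in rad, forces in N, time in s.
With the tool pointing down it reaches from about 0.35 to 0.775 m from the base axis. Payload 5.5 kg.
Tool frame: the origin (TCP) lies at the very end of the fingers, on their centre line; the grasp point (between the pads) lies 19 mm behind it; z points along the fingers, y is the line along which they close (so a half turn about z gives the same grasp; the last joint's range is limited). The gripper opens to 85 mm and grips with 20 to 120 N. Pads are 22 mm wide; open, the fingers measure 114 mm over their backs; the gripper's body (76 mm by 85 mm) begins 54 mm behind the grasp point. The pads swing forward as they close: fully open they stand 13 mm farther back than shut.
Start: joints at [-1.342, 0.313, 0.046, 1.304, 0, 1.431], TCP at [0.207, -0.536, 0.194] pointing down, gripper open.
Joint ranges: [-2.76, 2.76], [-0.86, 1.69], [-1.03, 1.26], [-2.2, 2.34], [-1.47, 1.5], [-3.14, 3.14]. Speed limits (rad/s): [2.57, 2.57, 3.14, 3.14, 3.14, 3.14].

## Interface

Orientations are given as a 3x3 rotation matrix whose columns are the frame's x, y, z axes.
In Python, from bench import arm gives the robot as it stands.
- The arm moves only by the shell command python3 drive.py 'ROWS'. ROWS is a JSON list of rows, 1 to 12 of them, each of 5 numbers: the finger opening in m, then dx, dy, dz in fractions of the full range, 1 being 0.6 m, then a turn about the tool's z in parts of the range, where 1.0 means pi rad; each row is the pose to reach, as a shift and turn from the pose commanded when the command began, along the tool's axes at that moment; what a row does not reach only later rows make up. A row lasts 1/12 s, in which the tool goes at most 0.0417 m and 0.125 rad, less where a joint would pass 70% of its speed; a pose out of reach is approached as far as the arm can. The fingers move at their own pace and stop on an object; the grip force is fixed at half the most. Time passes only in rows, so rows that do not move let the fingers close. It prints the time, the measured TCP pose, the force, the opening and the grip force at its end. Input that does not fit is refused with a message, and nothing moves.
- arm.get_state(): the state, without advancing time (a new reading comes with each control period).
- arm.camera(name): name is "side" or "top"; returns the picture (400x640x3 uint8, red, green, blue); there is no depth.
- arm.camera_info(name): a dict with "fx", "fy", "cx", "cy" (pixels), "distortion" ([k1, k2, p1, p2, k3] as OpenCV has them; the pictures are not rectified), "eye" and "orientation" of the camera in the world. Camera axes: x right, y down, z forward; pixel columns grow to the right and rows downward; lengths in m; the calibration is good to about 2 mm. A picture is of the moment at which its call begins. camera_info takes no time and is no camera call.
- arm.close_job(): hands the job in; it is judged then, once.
The state is a dict: "clock": time; "qpos": joint angles; "qd": joint speeds; "effort": joint torques, N m; "tool_pos": TCP position; "tcp_rot": TCP orientation; "ft_force": force on the tool from outside, world axes, zero at the start; "wrist_torque": the same for the moment, N m; "finger_gap": finger opening in m; "gripper_force": force on a finger pad.
Only numpy, scipy, OpenCV 4.12 (cv2) and the standard library are available. Lean on these libraries where they do the work, as an engineer would, in place of code of your own. Each camera call takes 0.05 s, during which the arm holds its last target. There are 200 camera calls.

## Working session

There is one attempt and no reset: what is moved stays moved. The work goes in short steps, Python scripts to look and compute and a shell command to move; the robot and the scene stay as the last step left them, time stands still between calls to the robot, and variables do not carry over. Pictures are saved under pics/ and viewed, at most 11 in all, crops included, and the job is handed in when it is done.

```bash
ls; mkdir -p pics
python3 - <<'E'
from bench import arm
import cv2
for n in("top","side"):
    cv2.imwrite(f"pics/{n}0.png",arm.camera(n)[:,:,::-1]); print(n,arm.camera_info(n))
s=arm.get_state();print(s['clock'],s['tool_pos'],s['tcp_rot'],s['finger_gap'])
E
```

```text
bench.py
drive.py
pics
top {'fx': 444.6492494376941, 'fy': 444.6492494376941, 'cx': 316.67356105273296, 'cy': 200.98238416924696, 'distortion': array([0.00368728, 0.        , 0.        , 0.        , 0.        ]), 'eye': array([ 0.33375956, -0.02873644,  1.7702648 ]), 'orientation': array([[ 0.00859135, -0.99226045,  0.12387647],
       [-0.99993844, -0.007655  ,  0.00803272],
       [-0.00702228, -0.12393785, -0.99226513]])}
side {'fx': 369.31319839124626, 'fy': 369.31319839124626, 'cx': 322.53090168828214, 'cy': 197.107385466867, 'distortion': array([-0.02065611,  0.        ,  0.        ,  0.        ,  0.        ]), 'eye': array([-0.26149543,  0.83263277,  0.80060629]), 'orientation': array([[-0.72271422, -0.34811305,  0.59707743],
       [-0.69097803,  0.34482276, -0.6353319 ],
       [ 0.01528144, -0.87173079, -0.48974678]])}
0.1 [ 0.20714045 -0.53582251  0.19337062] [[ 9.32756517e-01  3.60506729e-01 -4.22460998e-04]
 [ 3.60506922e-01 -9.32755090e-01  1.64342404e-03]
 [ 1.98412779e-04 -1.68521459e-03 -9.99998560e-01]] 0.08563964713045062
```

View pics/top0.png

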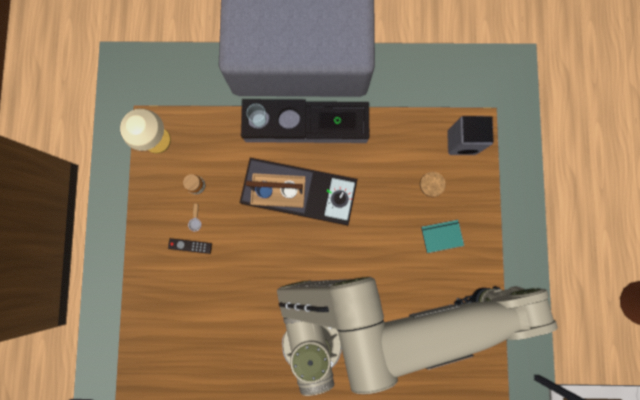

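View pics/side0.png

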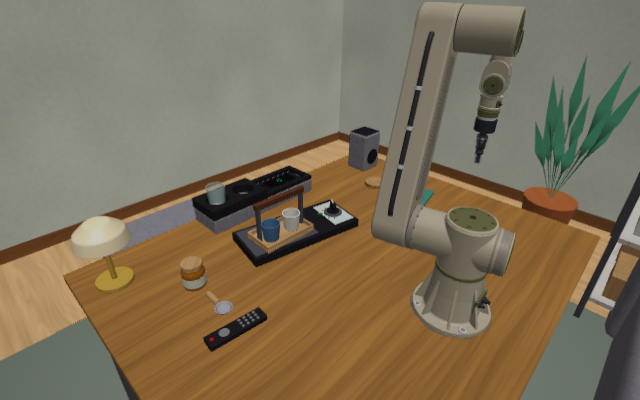

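The top view shows the warmer from (243,160) to (355,222), with the dial at about (340,198), the green mark left of it, and the caddy handle at about (275,187). In the side view the handle runs from (257,207) to (302,192) and the dial is at about (333,207). I'll enlarge both areas.

Run:
```python
import cv2
a=cv2.imread("pics/top0.png")[150:230,235:365];cv2.imwrite("pics/t1.png",cv2.resize(a,None,fx=6,fy=6,interpolation=cv2.INTER_CUBIC))
a=cv2.imread("pics/side0.png")[180:262,230:362];cv2.imwrite("pics/s1.png",cv2.resize(a,None,fx=6,fy=6,interpolation=cv2.INTER_CUBIC))
```

```text
(no output)
```

View pics/t1.png

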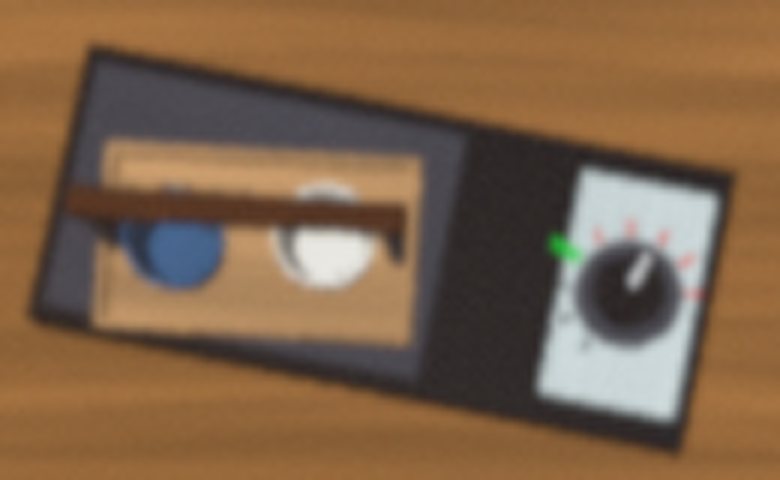

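View pics/s1.png

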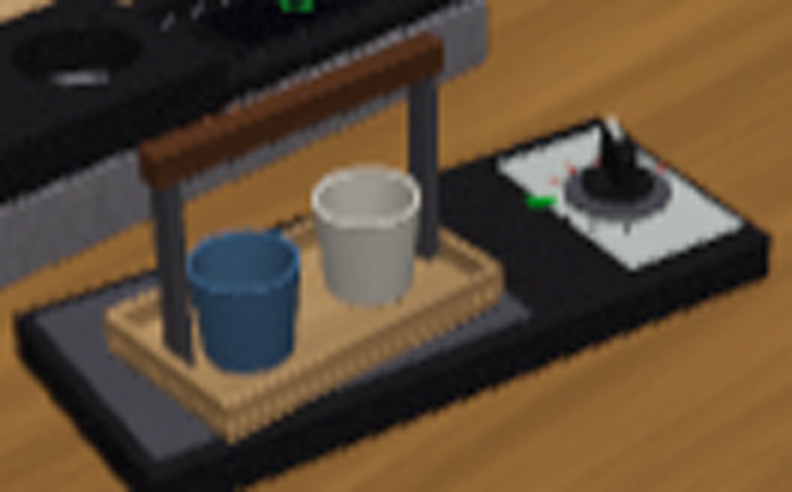

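Top crop: the handle spans (68,198) to (405,218). The dial is centred near (628,293) with its pointer towards (645,258), the green mark is at (566,249), and the warmer corners are (92,47), (733,176), (680,450) and (33,318). In the side crop the handle spans (160,165) to (427,58). Next I'll measure with masks and ray casting.

```bash
cat > h.py <<'E'
import cv2, numpy as np
from bench import arm
class Cam:
    def __init__(s,n):
        i=arm.camera_info(n); s.K=np.array([[i['fx'],0,i['cx']],[0,i['fy'],i['cy']],[0,0,1]]); s.d=i['distortion']; s.e=i['eye']; s.R=i['orientation']
    def ray(s,p):
        q=cv2.undistortPoints(np.array(p,float).reshape(1,1,2),s.K,s.d).ravel(); r=s.R@np.r_[q,1]; return r/np.linalg.norm(r)
    def plane(s,p,z):
        r=s.ray(p); return s.e+r*(z-s.e[2])/r[2]
    def pix(s,P):
        return cv2.projectPoints(np.atleast_2d(P).astype(float),cv2.Rodrigues(s.R.T)[0],-s.R.T@s.e,s.K,s.d)[0].reshape(-1,2)
T,S=Cam("top"),Cam("side")
def tri(pt,ps):
    a,b=T.ray(pt),S.ray(ps); t=np.linalg.lstsq(np.c_[a,-b],S.e-T.e,rcond=None)[0]
    A,B=T.e+a*t[0],S.e+b*t[1]; return (A+B)/2,np.linalg.norm(A-B)
def mask(im,roi,f):
    x0,y0,x1,y1=roi; m=np.zeros(im.shape[:2],np.uint8); c=im[y0:y1,x0:x1].astype(int); m[y0:y1,x0:x1]=f(c[...,2],c[...,1],c[...,0])*255
    n,l,st,ce=cv2.connectedComponentsWithStats(m); k=1+np.argmax(st[1:,4]); return (l==k).astype(np.uint8),ce[k],st[k]
rT,rS=(235,150,365,230),(230,180,362,262)
green=lambda r,g,b:(g>r+50)&(g>b+50)
brown=lambda r,g,b:(r<125)&(r>55)&(r-b>28)&(g<70)
E
python3 - <<'E'
from h import *
np.set_printoptions(precision=4,suppress=True)
t=cv2.imread("pics/top0.png");s=cv2.imread("pics/side0.png")
gT=mask(t,rT,green);gS=mask(s,(300,200,330,225),green);print("green",gT[1:],gS[1:],tri(gT[1],gS[1]))
H=[]
for im,r in((t,(240,170,310,200)),(s,rS)):
    m,c,st=mask(im,r,brown); pts=np.argwhere(m)[:,::-1].astype(np.float32); rect=cv2.minAreaRect(pts); b=cv2.boxPoints(rect); b=b[np.argsort(b[:,0])]
    H.append((c,b[:2].mean(0),b[2:].mean(0))); print("handle",st,rect,b.tolist())
for i,n in enumerate(("centroid","left","right")): print(n,tri(H[0][i],H[1][i]))
l,r=tri(H[0][1],H[1][1])[0],tri(H[0][2],H[1][2])[0];print("len",np.linalg.norm(l-r),"dir",l-r)
# warmer corners, top face (image crop pts)
f=lambda p,o:(np.array(p)+.5)/6-.5+o
C=[T.plane(f(p,(235,150)),.035) for p in((92,47),(733,176),(680,450),(33,318))]
for p in C: print("corner",p)
print([np.linalg.norm(C[i]-C[(i+1)%4]) for i in range(4)])
O=np.mean(C,0);d=(C[0]+C[3]-C[1]-C[2])/2;yaw=np.arctan2(d[1],d[0])-np.pi/2;print("O",O,"yaw",yaw)
R=np.array([[np.cos(yaw),-np.sin(yaw)],[np.sin(yaw),np.cos(yaw)]])
D=O[:2]+R@[0,-.165];print("dial pred",D,"green pred",D+R@(.05*np.array([np.cos(np.pi-2),np.sin(np.pi-2)])))
# panel and disc
m,c,st=mask(t,rT,lambda r,g,b:(g>140)&(b>140)&(abs(r-g)<40)&(np.arange(r.shape[1])>80)[None]); hull=cv2.convexHull(np.argwhere(m)[:,::-1]); M=cv2.moments(hull);print("panel",T.plane((M['m10']/M['m00'],M['m01']/M['m00']),.035),cv2.minAreaRect(hull))
print("disc",T.plane(f((626,295),(235,150)),.049),"disc tri",tri(f((626,297),(235,150)),f((618,190),(230,180))))
a,b=T.plane(f((633,289),(235,150)),.079),T.plane(f((647,254),(235,150)),.079);print("ptr",a,b,"v",np.pi-((np.arctan2(*(b-a)[1::-1])-yaw)%(2*np.pi)), )
E
```

```text
green (array([328.5385, 190.7692]), array([327, 189,   5,   4,  13], dtype=int32)) (array([320., 213.]), array([318, 213,   5,   1,   5], dtype=int32)) (array([ 0.5911, -0.0613,  0.0349]), np.float64(0.0005523333967863206))
handle [246 181  56   9 207] ((273.45562744140625, 185.10650634765625), (55.36418533325195, 4.913692474365234), 4.184916019439697) [[245.66806030273438, 185.5366973876953], [246.02664184570312, 180.63609313964844], [300.8846130371094, 189.57691955566406], [301.2431945800781, 184.6763153076172]]
handle [253 185  51  23 193] ((278.0, 196.0), (5.722289085388184, 53.141258239746094), 70.11483764648438) [[252.04043579101562, 202.34707641601562], [253.98678588867188, 207.72817993164062], [302.0132141113281, 184.27182006835938], [303.9595642089844, 189.65292358398438]]
centroid (array([0.5895, 0.1471, 0.1937]), np.float64(0.0011155729261928182))
left (array([0.5954, 0.2413, 0.1947]), np.float64(0.006105901743456923))
right (array([0.5799, 0.04  , 0.1923]), np.float64(0.0014605735851291543))
len 0.2019200404556833 dir [0.0155 0.2013 0.0024]
corner [0.7233 0.2529 0.035 ]
corner [ 0.6396 -0.1724  0.035 ]
corner [ 0.4585 -0.1375  0.035 ]
corner [0.5417 0.2867 0.035 ]
[np.float64(0.4334693871478228), np.float64(0.18443592602413708), np.float64(0.4322664743480964), np.float64(0.1847164889791791)]
O [0.5908 0.0574 0.035 ] yaw -0.19413673961199374
dial pred [ 0.5589 -0.1045] green pred [ 0.5881 -0.0639]
panel [ 0.5598 -0.1032  0.035 ] ((339.1730651855469, 198.6345977783203), (22.94558334350586, 38.04652786254883), 11.309932708740234)
disc [ 0.5581 -0.1015  0.049 ] disc tri (array([ 0.5589, -0.1012,  0.0395]), np.float64(0.0022377293382147925))
ptr [ 0.5581 -0.1047  0.079 ] [ 0.5808 -0.1136  0.079 ] v -2.961163985561389
```

The measurements agree with the sizes given:
- **Green mark:** z comes out at 35 mm.
- **Handle:** 202 mm long. The visible centroid is at z 0.194, against a top at 0.196. Centre is about (0.589, 0.143) with yaw about −0.075.
- **Dial:** at (0.559, −0.103).
- **Pointer:** world angle about −0.40, so v is about 3.35. It must end at 0.947.

I'll approach in stages, turning by −2.37 in all.

The manual's scale: shifts go in shares of 0.6 m and turns go in shares of pi rad. Converting my numbers, 0.42 m / 0.6 = 0.7, -0.103 m / 0.6 = -0.1717, -1.2 rad / 3.1416 = -0.382.

```bash
python3 drive.py '[[0.085, 0.0333, -0.02, 0, -0.0159], [0.085, 0.1, -0.0567, 0, -0.0477], [0.085, 0.1667, -0.095, 0, -0.0859], [0.085, 0.2333, -0.1333, 0, -0.1241], [0.085, 0.3, -0.1717, 0, -0.1623], [0.085, 0.3667, -0.21, 0, -0.2005], [0.085, 0.4333, -0.2483, 0, -0.2387], [0.085, 0.5, -0.2867, 0, -0.2769], [0.085, 0.5667, -0.325, 0, -0.3151], [0.085, 0.6333, -0.3633, 0, -0.3533], [0.085, 0.6833, -0.3917, 0, -0.382], [0.085, 0.7, -0.4, 0, -0.3979]]'; python3 -c "
from bench import arm
print(arm.get_state()['qpos'],arm.get_state()['tcp_rot'])"
```

```text
clock: 1.1
tool_pos: [0.5118, -0.1607, 0.194]
tcp_rot: [[-0.052, 0.999, -0.0], [0.999, 0.052, 0.0], [0.0, -0.0, -1.0]]
ft_force: [0.2, -0.5, 0.4]
finger_gap: 0.0846
gripper_force: 0.0
[-4.53765941e-01  2.38680875e-01 -5.47983025e-02  1.27780750e+00
 -1.34930329e-04  1.06473666e+00] [[-5.22698982e-02  9.98632869e-01 -4.99874761e-04]
 [ 9.98632987e-01  5.22699512e-02  9.36707379e-05]
 [ 1.19671107e-04 -4.94295266e-04 -9.99999871e-01]]
```

Converted, 0.06 m / 0.6 = 0.1, 0.0555 m / 0.6 = 0.0925, -1.12 rad / 3.1416 = -0.3565.

```bash
python3 drive.py '[[0.085, 0.0083, 0.0083, 0.0083, -0.0255], [0.085, 0.025, 0.025, 0.0167, -0.0637], [0.085, 0.05, 0.0417, 0.0333, -0.1019], [0.085, 0.0667, 0.0583, 0.05, -0.1401], [0.085, 0.0833, 0.075, 0.0667, -0.1783], [0.085, 0.0925, 0.0833, 0.0833, -0.2165], [0.085, 0.0925, 0.0833, 0.1, -0.2546], [0.085, 0.0925, 0.0833, 0.1, -0.2928], [0.085, 0.0925, 0.0833, 0.1, -0.3279], [0.085, 0.0925, 0.0833, 0.1, -0.3501], [0.085, 0.0925, 0.0833, 0.1, -0.3565], [0.085, 0.0925, 0.0833, 0.1, -0.3565]]'
python3 - <<'E'
from h import *
t=arm.camera("top");s=arm.camera("side")
a=cv2.resize(t[160:230,290:370],None,fx=5,fy=5,interpolation=cv2.INTER_CUBIC);b=cv2.resize(s[160:230,290:370],None,fx=5,fy=5,interpolation=cv2.INTER_CUBIC)
cv2.imwrite("pics/d1.png",np.hstack([a,b])[:,:,::-1])
E
```

```text
clock: 2.1
tool_pos: [0.5582, -0.1048, 0.1338]
tcp_rot: [[-0.92, 0.393, -0.001], [0.393, 0.92, 0.0], [0.001, -0.0, -1.0]]
ft_force: [0.0, 0.5, 0.1]
finger_gap: 0.0849
gripper_force: 0.0
```

View pics/d1.png

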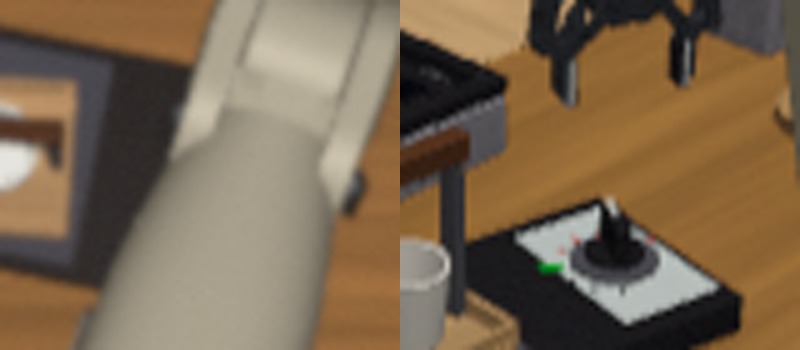

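The side view shows the open fingers straddling the dial's bar, with fingertips at about (568,95) and (682,75) and the bar at (613,235). I'll descend and close.

Converted, 0.076 m / 0.6 = 0.1267, 0.074 m / 0.6 = 0.1233.

```bash
python3 drive.py '[[0.085, 0, 0, 0.025, 0], [0.085, 0, 0, 0.0583, 0], [0.085, 0, 0, 0.0917, 0], [0.085, 0, 0, 0.1133, 0], [0.085, 0, 0, 0.1233, 0], [0.085, 0, 0, 0.1267, 0], [0.085, 0, 0, 0.1267, 0]]' && python3 drive.py '[[0, 0, 0, 0, 0], [0, 0, 0, 0, 0], [0, 0, 0, 0, 0], [0, 0, 0, 0, 0], [0, 0, 0, 0, 0], [0, 0, 0, 0, 0], [0, 0, 0, 0, 0], [0, 0, 0, 0, 0]]'
```

```text
clock: 2.78
tool_pos: [0.5584, -0.1049, 0.0581]
tcp_rot: [[-0.92, 0.393, -0.0], [0.393, 0.92, 0.0], [0.0, -0.0, -1.0]]
ft_force: [0.6, 1.1, 1.1]
finger_gap: 0.0849
gripper_force: 0.0
clock: 3.45
tool_pos: [0.5585, -0.1049, 0.0583]
tcp_rot: [[-0.92, 0.392, 0.0], [0.392, 0.92, -0.0], [-0.0, -0.0, -1.0]]
ft_force: [0.7, 0.7, 0.0]
finger_gap: 0.0003
gripper_force: 0.0
```

The fingers closed on nothing (gap 0), so I'll look.

Run:
```python
from h import *
s=arm.camera("side");cv2.imwrite("pics/d2.png",cv2.resize(s[150:240,290:390],None,fx=6,fy=6,interpolation=cv2.INTER_CUBIC)[:,:,::-1])
st=arm.get_state();P=st['tool_pos'];print(P,S.pix([P,[.559,-.103,.079],[.559,-.103,.049]]),T.pix([.559,-.103,.049]))
```

```text
[ 0.55845517 -0.10489413  0.05819194] [[333.71471083 206.91319412]
 [333.4452864  202.44857161]
 [333.21813641 209.04389861]] [[339.29534367 198.52271723]]
```

View pics/d2.png

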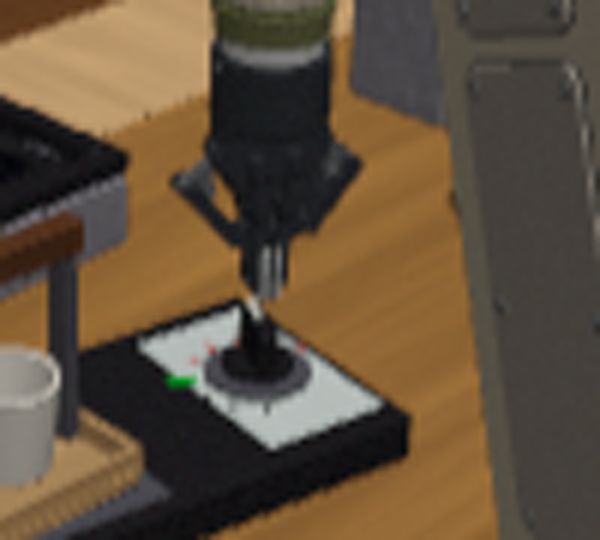

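The fingertips end at about (265,298) in the crop, just above the bar's top. That contradicts the reported TCP height, so I'll check the projections against the earlier pictures.

Run:
```python
from h import *
print(S.pix([[.2071,-.5358,.1934],[.2071,-.5358,.2234],[.5582,-.1048,.1338],[.5582,-.1048,.1468],[.5582,-.1048,.1768],[.5585,-.1049,.088]]))
s=cv2.imread("pics/side0.png");a=s[140:175,460:500];g=a.astype(int).sum(2)
for r in range(20,30): print(140+r,g[r,5:30])
# warmer corners in side view vs. predicted from top
O=np.array([.5908,.0574]);y=-.194;R=np.array([[np.cos(y),-np.sin(y)],[np.sin(y),np.cos(y)]])
for c in((-.095,.22),(.095,.22),(-.095,-.22),(.095,-.22)): print(c,S.pix(np.r_[O+R@c,.035]))
st=arm.get_state();print(st['qpos'],st['effort'],st['wrist_torque'])
```

```text
[[474.54909374 170.22757197]
 [476.20467818 163.23600312]
 [334.34333512 189.95996606]
 [334.44896615 186.94936104]
 [334.69628405 179.8969714 ]
 [333.93843635 200.31755663]]
160 [375 379 377 377 380 380 377 376 361 316 205 103 124  96 205 329 375 379
 375 376 377 379 376 377 381]
161 [379 377 380 379 378 380 380 377 351 282 181  95  86  85 246 349 374 375
 375 375 380 375 372 374 374]
162 [380 382 380 378 377 375 379 377 359 305 231 193 178 179 276 357 371 374
 375 375 379 377 376 376 374]
163 [379 377 375 378 374 376 377 377 366 346 334 327 320 314 334 365 376 376
 377 374 374 379 376 377 377]
164 [380 379 373 376 371 373 376 376 376 376 374 376 370 365 373 380 376 379
 378 374 375 376 374 374 376]
165 [375 379 376 374 375 376 377 377 377 377 376 376 375 378 377 379 381 381
 377 375 375 375 374 375 372]
166 [381 376 379 376 374 377 376 377 378 377 378 376 374 376 376 377 379 382
 382 377 376 379 377 375 373]
167 [379 379 379 378 377 377 377 376 380 377 379 377 377 376 376 377 374 377
 375 378 377 378 375 378 374]
168 [383 381 377 379 380 377 376 377 377 375 379 376 376 374 376 375 375 376
 375 378 377 374 373 375 374]
169 [381 382 380 379 379 380 381 379 376 380 379 378 376 373 374 372 374 372
 376 377 372 372 371 375 374]
(-0.095, 0.22) [[255.64792278 259.28630459]]
(0.095, 0.22) [[232.11478087 231.52556369]]
(-0.095, -0.22) [[359.56725737 218.53961847]]
(0.095, -0.22) [[330.39059392 198.28271569]]
[-3.26865097e-01  3.75831480e-01 -2.08488546e-01  9.86428242e-01
 -1.00748791e-04  7.59809393e-02] [ 1.26767653e-03 -4.88299370e+01  2.71690607e+01  8.53036108e-04
 -6.63675328e-04  1.44459850e-04] [-0.01735205 -0.04986258  0.03407495]
```

In both earlier pictures the tips also sit about 30 mm above the reported TCP, while the cameras agree with each other on the warmer. I'll probe down gently with the closed fingers. Contact after about 10 mm would confirm the height offset.

Converted, 0.005 m / 0.6 = 0.0083, 0.003 m / 0.6 = 0.005.

```bash
python3 drive.py '[[0, 0, 0, 0.005, 0], [0, 0, 0, 0.0083, 0], [0, 0, 0, 0.0083, 0]]'|grep -E "pos|force"; python3 drive.py '[[0, 0, 0, 0.005, 0], [0, 0, 0, 0.005, 0]]'|grep -E "pos|force"
```

```text
tool_pos: [0.558, -0.1047, 0.0525]
ft_force: [0.5, -0.0, 0.4]
gripper_force: 0.0
tool_pos: [0.5581, -0.1048, 0.0495]
ft_force: [-0.2, -1.0, 0.2]
gripper_force: 0.0
```

Run:
```python
from h import *
print("start axis top",[T.pix([.2071,-.5358,z])[0].round(0).tolist() for z in(.19,.25,.3)])
t=cv2.imread("pics/top0.png")[265:345,430:560]; t=cv2.resize(t,None,fx=4,fy=4,interpolation=cv2.INTER_CUBIC)
u=arm.camera("top")[120:240,280:410,::-1].copy(); u=cv2.resize(u,None,fx=4,fy=4,interpolation=cv2.INTER_CUBIC)
for im,P,o in((t,(.2071,-.5358),(430,265)),(u,(.5585,-.1049),(280,120))):
    for z,c in((.09,(0,0,255)),(.2,(0,255,0)),(.3,(255,0,255))):
        p=(T.pix([*P,z])[0]-o)*4; cv2.circle(im,tuple(p.astype(int).tolist()),4,c,1)
h=np.vstack([t,u])
cv2.imwrite("pics/a1.png",cv2.resize(h,None,fx=.74,fy=.74))
```

```text
start axis top [[465.0, 294.0], [471.0, 296.0], [476.0, 297.0]]
```

View pics/a1.png

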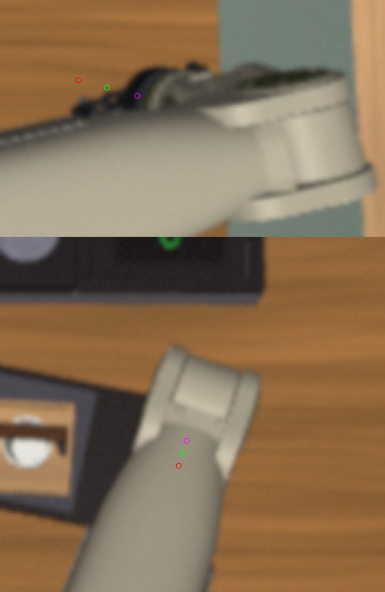

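In the start picture the gripper's fingers (top crop, around (80,105)) lie on the projected tool axis within a few mm, so the error is in height. I'll keep probing.

Converted, 0.003 m / 0.6 = 0.005.

```bash
for i in 1; do python3 drive.py '[[0, 0, 0, 0.005, 0], [0, 0, 0, 0.005, 0]]'|grep -E "pos|ft"; done; python3 drive.py '[[0, 0, 0, 0.005, 0], [0, 0, 0, 0.005, 0]]'|grep -E "pos|ft"
```

```text
tool_pos: [0.5582, -0.1048, 0.0467]
ft_force: [-0.1, -0.2, 0.0]
tool_pos: [0.5582, -0.1048, 0.0437]
ft_force: [-0.1, 0.6, -1.1]
```

Converted, 0.003 m / 0.6 = 0.005.

```bash
python3 drive.py '[[0, 0, 0, 0.005, 0], [0, 0, 0, 0.005, 0]]'|grep -E "pos|ft"
python3 - <<'E'
from h import *
s=arm.camera("side");a=cv2.resize(s[170:225,300:370],None,fx=8,fy=8,interpolation=cv2.INTER_CUBIC)
cv2.imwrite("pics/d3.png",a[:,:,::-1])
E
```

```text
tool_pos: [0.5589, -0.105, 0.0419]
ft_force: [-0.9, 0.2, 4.8]
```

View pics/d3.png

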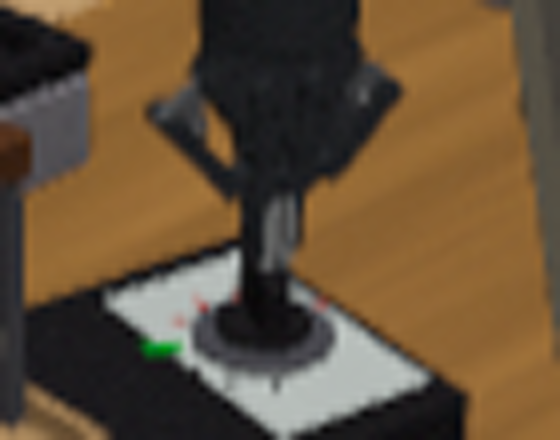

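Contact at a reported z of 0.042 (4.8 N) on the bar's top, which stands at 0.079. True tip height is therefore the reported value plus 0.037, and the grasp needs a reported z of about 0.021. I'll lift, open, descend and grip.

Converted, 0.02 m / 0.6 = 0.0333, 0.01 m / 0.6 = 0.0167.

```bash
python3 drive.py '[[0.085, 0, 0, -0.0133, 0], [0.085, 0, 0, -0.02, 0], [0.085, 0, 0, -0.02, 0], [0.085, 0, 0, -0.02, 0], [0.085, 0, 0, -0.02, 0], [0.085, 0, 0, -0.02, 0], [0.085, 0, 0, -0.02, 0], [0.085, 0, 0, 0, 0], [0.085, 0, 0, 0.0167, 0], [0.085, 0, 0, 0.03, 0], [0.085, 0, 0, 0.0333, 0], [0.085, 0, 0, 0.0333, 0]]' && python3 drive.py '[[0, 0, 0, 0, 0], [0, 0, 0, 0, 0], [0, 0, 0, 0, 0], [0, 0, 0, 0, 0], [0, 0, 0, 0, 0], [0, 0, 0, 0, 0], [0, 0, 0, 0, 0], [0, 0, 0, 0, 0]]'
```

```text
clock: 5.52
tool_pos: [0.5574, -0.1046, 0.0199]
tcp_rot: [[-0.92, 0.392, -0.002], [0.392, 0.92, 0.001], [0.002, -0.0, -1.0]]
ft_force: [0.7, 0.3, -0.2]
finger_gap: 0.0848
gripper_force: 0.0
clock: 6.18
tool_pos: [0.559, -0.1029, 0.0218]
tcp_rot: [[-0.92, 0.391, 0.001], [0.391, 0.92, 0.004], [0.0, 0.004, -1.0]]
ft_force: [0.4, 6.6, 3.8]
finger_gap: 0.013
gripper_force: 59.7
```

The bar is gripped (13 mm, 60 N). Now the anticlockwise turn of −1.35.

Converted, 0.002 m / 0.6 = 0.0033, -0.8 rad / 3.1416 = -0.2546.

```bash
python3 drive.py '[[0, 0, 0.0033, 0, -0.0095], [0, 0, 0.0033, 0, -0.0318], [0, 0, 0.0033, 0, -0.0637], [0, 0, 0.0033, 0, -0.0955], [0, 0, 0.0033, 0, -0.1273], [0, 0, 0.0033, 0, -0.1592], [0, 0, 0.0033, 0, -0.191], [0, 0, 0.0033, 0, -0.2228], [0, 0, 0.0033, 0, -0.2483], [0, 0, 0.0033, 0, -0.2546]]' && python3 drive.py '[[0, 0, 0, 0, -0.0159], [0, 0, 0, 0, -0.0477], [0, 0, 0, 0, -0.0796], [0, 0, 0, 0, -0.1114], [0, 0, 0, 0, -0.1432], [0, 0, 0, 0, -0.1655], [0, 0, 0, 0, -0.1751], [0, 0, 0, 0, -0.1751], [0, 0, 0, 0, -0.1751]]'
```

```text
clock: 7.02
tool_pos: [0.559, -0.1037, 0.0218]
tcp_rot: [[-0.921, -0.389, -0.0], [-0.389, 0.921, -0.001], [0.001, -0.001, -1.0]]
ft_force: [-2.6, -1.8, 4.4]
finger_gap: 0.0127
gripper_force: 59.7
clock: 7.77
tool_pos: [0.5594, -0.104, 0.0218]
tcp_rot: [[-0.586, -0.81, 0.0], [-0.81, 0.586, -0.002], [0.001, -0.002, -1.0]]
ft_force: [-2.1, -4.1, 5.3]
finger_gap: 0.0127
gripper_force: 59.9
```

The bar is now at 0.944 rad (target 0.947). I'll release, rise, and check from above.

Converted, -0.215 m / 0.6 = -0.3583, -0.21 m / 0.6 = -0.35, -0.55 rad / 3.1416 = -0.1751.

```bash
python3 drive.py '[[0.085, 0, 0, 0, 0], [0.085, 0, 0, 0, 0], [0.085, 0, 0, 0, 0], [0.085, 0, 0, 0, 0], [0.085, 0, 0, 0, 0], [0.085, 0, 0, 0, 0], [0.085, 0, 0, 0, 0]]' && python3 drive.py '[[0.085, 0, 0, -0.0167, 0], [0.085, 0, 0, -0.05, 0], [0.085, 0, 0, -0.1, 0], [0.085, 0, 0, -0.1667, 0], [0.085, 0, 0, -0.225, -0.0159], [0.085, 0, 0, -0.2833, -0.0318], [0.085, 0, 0, -0.325, -0.0637], [0.085, 0, 0, -0.35, -0.0955], [0.085, 0, 0, -0.3583, -0.1273], [0.085, 0, 0, -0.3583, -0.1592], [0.085, 0, 0, -0.3583, -0.1751], [0.085, 0, 0, -0.3583, -0.1751]]'
python3 - <<'E'
from h import *
s=arm.camera("side");t=arm.camera("top")
k=lambda im:cv2.resize(im[155:235,270:350],None,fx=5,fy=5,interpolation=cv2.INTER_CUBIC)
cv2.imwrite("pics/e1.png",np.hstack([cv2.resize(t[155:235,290:370],None,fx=5,fy=5,interpolation=cv2.INTER_CUBIC),k(s)])[:,:,::-1]); print(arm.get_state()['qpos'])
E
```

```text
clock: 8.35
tool_pos: [0.5593, -0.1029, 0.0211]
tcp_rot: [[-0.584, -0.812, -0.0], [-0.812, 0.584, 0.0], [-0.0, 0.0, -1.0]]
ft_force: [0.0, -0.7, 0.1]
finger_gap: 0.0851
gripper_force: 0.0
clock: 9.35
tool_pos: [0.5593, -0.103, 0.2373]
tcp_rot: [[-0.072, -0.997, 0.001], [-0.997, 0.072, -0.0], [0.0, -0.001, -1.0]]
ft_force: [0.2, 0.3, -0.1]
finger_gap: 0.0847
gripper_force: 0.0
[-3.23325543e-01  2.92933478e-01  1.21475717e-01  1.39885631e+00
 -2.98429324e-05 -1.81885403e+00]
```

View pics/e1.png

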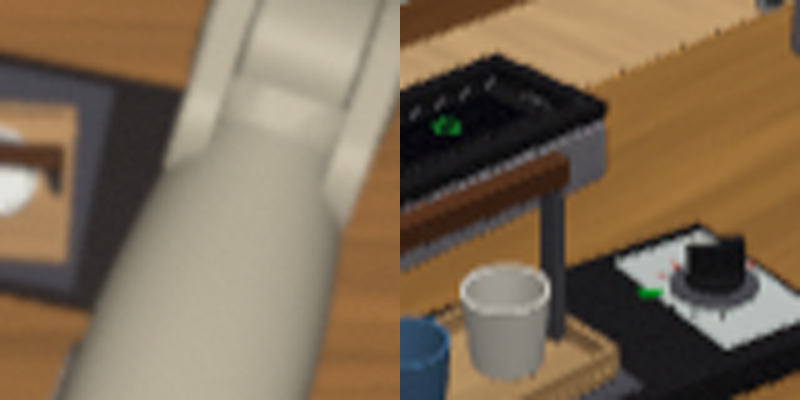

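The side view shows the bar broadside at about (715,265), pointing toward the green mark at (650,292), and released. Now over the handle, shift about (−0.247, −0.012) in tool axes, then recheck the dial from above.

Converted, -0.247 m / 0.6 = -0.4117, -0.03 m / 0.6 = -0.05.

```bash
python3 drive.py '[[0.085, -0.0167, 0, 0, 0], [0.085, -0.05, -0.0033, 0, 0], [0.085, -0.1, -0.0067, 0, 0], [0.085, -0.1583, -0.01, 0, 0], [0.085, -0.2167, -0.0133, 0, 0], [0.085, -0.275, -0.0167, 0, 0], [0.085, -0.3333, -0.02, 0, 0], [0.085, -0.375, -0.02, 0, 0], [0.085, -0.4, -0.02, 0, 0], [0.085, -0.4117, -0.02, 0, 0], [0.085, -0.4117, -0.02, 0, 0]]'
python3 - <<'E'
from h import *
s=arm.camera("side");t=arm.camera("top")
cv2.imwrite("pics/top9.png",t[:,:,::-1])
k=lambda im,x,y,w,h,f:cv2.resize(im[y:y+h,x:x+w],None,fx=f,fy=f,interpolation=cv2.INTER_CUBIC)
cv2.imwrite("pics/e2.png",np.hstack([k(t,315,175,50,60,8),k(s,240,150,80,96,5)])[:,:,::-1])
m,c,st=mask(s[:,:,::-1],rS,brown);pts=np.argwhere(m)[:,::-1].astype(np.float32);print(c,cv2.minAreaRect(pts))
P=arm.get_state()['tool_pos'];print(P,S.pix([P+[0,0,.05],P+[0,0,.037],[.589,.143,.196],[.589,.143,.185]]))
E
```

```text
clock: 10.37
tool_pos: [0.5891, 0.1437, 0.236]
tcp_rot: [[-0.072, -0.997, -0.0], [-0.997, 0.072, -0.0], [0.0, 0.0, -1.0]]
ft_force: [0.2, -0.8, -0.6]
finger_gap: 0.0849
gripper_force: 0.0
[276.49006623 197.86092715] ((278.417724609375, 196.9673309326172), (7.7409348487854, 53.038963317871094), 66.64443969726562)
[0.58927195 0.14167259 0.23610725] [[277.79632973 170.65276604]
 [277.97047463 174.26276711]
 [278.72087889 195.08139639]
 [278.86022174 197.92820179]]
```

View pics/e2.png

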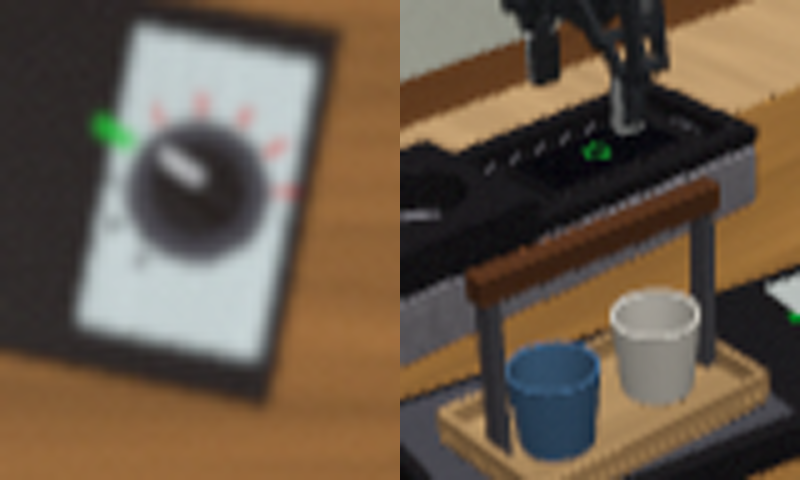

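The top view shows the white pointer (205,187)→(162,150) aimed at the green mark (112,130). In the side view the finger tips at (545,80) and (630,133) straddle the handle, and their midpoint matches my prediction with the height offset. I'll descend 0.108 and grip.

```bash
python3 - <<'E'
from h import *
t=cv2.imread("pics/top9.png");m,c,st=mask(t,(331,188,345,203),lambda r,g,b:(r>95)&(abs(r-g)<25))
# brightness-weighted direction of the white line inside the dial disc
g=cv2.cvtColor(t,cv2.COLOR_BGR2GRAY)[190:201,333:344].astype(float);v,u=np.mgrid[190:201,333:344];w=np.clip(g-75,0,None)*(np.hypot(u-339.3,v-198.5)<6.5)
p=np.c_[u.ravel(),v.ravel()];w=w.ravel();mu=w@p/w.sum();C=((p-mu).T*w)@(p-mu);d=np.linalg.eigh(C)[1][:,1]
a,b=T.plane(mu-3*d,.079),T.plane(mu+3*d,.079);print(mu,d,"line world angle mod pi",np.arctan2((b-a)[1],(b-a)[0])%np.pi)
E
python3 drive.py '[[0.085, 0, 0, 0.025, 0], [0.085, 0, 0, 0.0667, 0], [0.085, 0, 0, 0.1083, 0], [0.085, 0, 0, 0.1417, 0], [0.085, 0, 0, 0.1667, 0], [0.085, 0, 0, 0.1783, 0], [0.085, 0, 0, 0.18, 0], [0.085, 0, 0, 0.18, 0]]' && python3 drive.py '[[0, 0, 0, 0, 0], [0, 0, 0, 0, 0], [0, 0, 0, 0, 0], [0, 0, 0, 0, 0], [0, 0, 0, 0, 0], [0, 0, 0, 0, 0], [0, 0, 0, 0, 0], [0, 0, 0, 0, 0]]'
```

```text
[337.24755989 195.32919255] [-0.81152873 -0.58431251] line world angle mod pi 0.9481535042289639
clock: 11.13
tool_pos: [0.5895, 0.1413, 0.1284]
tcp_rot: [[-0.075, -0.997, -0.0], [-0.997, 0.075, -0.0], [0.0, 0.0, -1.0]]
ft_force: [-0.7, 1.0, -0.3]
finger_gap: 0.0852
gripper_force: 0.0
clock: 11.8
tool_pos: [0.5899, 0.1425, 0.1287]
tcp_rot: [[-0.074, -0.997, 0.001], [-0.997, 0.074, 0.0], [-0.0, -0.001, -1.0]]
ft_force: [0.5, 1.2, 2.2]
finger_gap: 0.0169
gripper_force: 60.3
```

The dial reads 0.948 rad, on the mark, and the handle is gripped at 17 mm and 60 N. I'll lift 0.13 m gently.

Converted, -0.06 m / 0.6 = -0.1, -0.058 m / 0.6 = -0.0967.

```bash
python3 drive.py '[[0, 0, 0, -0.0033, 0], [0, 0, 0, -0.01, 0], [0, 0, 0, -0.02, 0], [0, 0, 0, -0.0333, 0], [0, 0, 0, -0.0467, 0], [0, 0, 0, -0.06, 0], [0, 0, 0, -0.0733, 0], [0, 0, 0, -0.0833, 0], [0, 0, 0, -0.0917, 0], [0, 0, 0, -0.0967, 0], [0, 0, 0, -0.1, 0], [0, 0, 0, -0.1, 0]]' && python3 drive.py '[[0, 0, 0, -0.005, 0], [0, 0, 0, -0.0167, 0], [0, 0, 0, -0.03, 0], [0, 0, 0, -0.045, 0], [0, 0, 0, -0.06, 0], [0, 0, 0, -0.075, 0], [0, 0, 0, -0.0883, 0], [0, 0, 0, -0.1, 0], [0, 0, 0, -0.1083, 0], [0, 0, 0, -0.115, 0], [0, 0, 0, -0.1167, 0], [0, 0, 0, -0.1167, 0]]' && python3 drive.py '[[0, 0, 0, 0, 0], [0, 0, 0, 0, 0], [0, 0, 0, 0, 0], [0, 0, 0, 0, 0], [0, 0, 0, 0, 0], [0, 0, 0, 0, 0], [0, 0, 0, 0, 0], [0, 0, 0, 0, 0]]'
python3 - <<'E'
from h import *
s=arm.camera("side");t=arm.camera("top")
k=lambda im,x,y,w,h,f:cv2.resize(im[y:y+h,x:x+w],None,fx=f,fy=f,interpolation=cv2.INTER_CUBIC)
cv2.imwrite("pics/e3.png",np.hstack([k(t,235,140,130,120,3),k(s,220,140,130,120,3)])[:,:,::-1])
m,c,st=mask(s[:,:,::-1],(230,140,330,220),brown);print(cv2.minAreaRect(np.argwhere(m)[:,::-1].astype(np.float32)),S.pix([[.589,.143,.315]]))
E
```

```text
clock: 12.8
tool_pos: [0.5895, 0.1424, 0.1885]
tcp_rot: [[-0.074, -0.997, 0.0], [-0.997, 0.074, -0.0], [-0.0, -0.0, -1.0]]
ft_force: [0.3, 0.1, -6.0]
finger_gap: 0.0169
gripper_force: 59.3
clock: 13.8
tool_pos: [0.5895, 0.1424, 0.2583]
tcp_rot: [[-0.074, -0.997, 0.0], [-0.997, 0.074, -0.0], [0.0, -0.0, -1.0]]
ft_force: [-0.3, 0.0, -5.4]
finger_gap: 0.0173
gripper_force: 59.3
clock: 14.47
tool_pos: [0.5894, 0.1424, 0.2582]
tcp_rot: [[-0.074, -0.997, 0.0], [-0.997, 0.074, -0.0], [0.0, -0.0, -1.0]]
ft_force: [0.6, 0.2, -6.1]
finger_gap: 0.0172
gripper_force: 59.3
((252.25001525878906, 168.24996948242188), (12.016654968261719, 48.38284683227539), 71.56505584716797) [[277.1403179  162.63473036]]
```

View pics/e3.png

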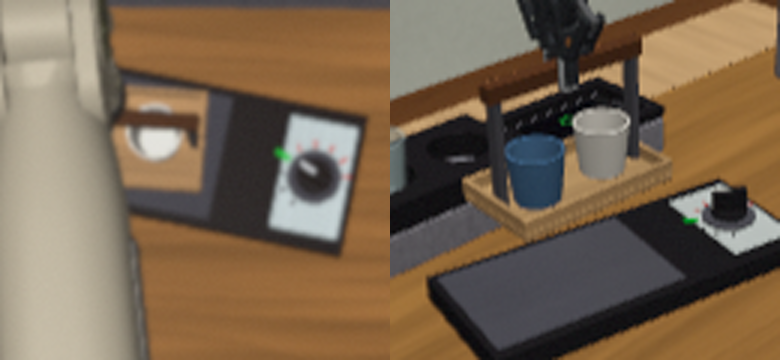

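The side view shows the caddy level in the air with both cups upright, the blue at (536,172) and the white at (600,143). The warmer's plate is empty below it and the dial is still on green. It carries about 6 N steadily and rose 0.13 m, so I'll hand in.

```bash
python3 -c "
from bench import arm
print(arm.close_job())"
```

```text
the job is handed in; nothing more can be done
None
```

The dial is back on the green mark and released, and the caddy with both cups upright is held level and still about 13 cm above the warmer; the job is handed in, but no verdict was printed.

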